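# Draw the drying tray out with the tray hook

## Robot

A 6-joint arm with a two-finger parallel gripper is mounted at the origin on the work surface. World frame = base frame: x ahead of the robot, y to its left, z up, the work surface at z = 0. Lengths are in m, angles in rad, forces in N, time in s.
With the tool pointing down it reaches from about 0.375 to 0.975 m from the base axis. Payload 3.8 kg.
Tool frame: the origin (TCP) lies at the very end of the fingers, on their centre line; the grasp point (between the pads) lies env.tcp_to_grasp behind it (env.tcp_to_grasp is the distance from the TCP to the grasp point, in m); z points along the fingers, x is the direction in which the jaws open and shut, and the axes are right-handed (so a half turn about z gives the same grasp; the last joint's range is limited). The gripper opens to 88 mm and grips with 3 to 60 N. Pads are 18 mm wide; open, the fingers measure 123 mm over their backs; the gripper's body (75 mm by 187 mm) begins 45 mm behind the grasp point.
Start: joints at [1.284, 0.264, 1.604, -0, 1.274, -0.037], TCP at [0.167, 0.654, 0.209] pointing down, gripper open.
Joint ranges: [-2.63, 2.63], [-0.94, 2.18], [0.31, 2.57], [-1.31, 4.45], [0, 2.66], [-2.55, 2.55]. Speed limits (rad/s): [2.57, 2.57, 3.14, 3.14, 3.14, 3.14].

## Interface

Orientations are given as a unit quaternion [w, x, y, z].
In Python, from plant import env gives the robot as it stands.
- The arm moves only by the tool drive_tool, never from a script. Its argument "moves" is a list of rows, each a list of 4 numbers: the shift along the world's x, y, z in m, then the turn about the world's z in degrees. A call has 1 to 8 rows; each row shifts and turns the commanded pose from where the row before left it; what a row does not reach is not made up. A row lasts 1/8 s, in which the tool goes at most 62.5 mm and 10.7 degrees, less where a joint would pass 70% of its speed; a pose out of reach is approached as far as the arm can. A call is refused whole if a number of a shift passes 0.0625 or a number of a turn 10.7, either way. A call with a gripper value outside its range is refused whole. "claw" is the closure in counts, from 0 (fully open) to 255 (shut), set as the call begins (left out, the last holds). The fingers move at their own pace and stop on an object; the grip force is fixed at half the most. Time passes only in rows, so rows that do not move let the fingers close. It gives the time, the measured TCP pose, the force and the opening at its end, in the units of the state.
- env.read_state(): the state, without advancing time (a new reading comes with each control period).
- env.camera(name): name is "scene" or "top" or "wrist"; returns the picture (420x560x3 uint8, red, green, blue); there is no depth.
- env.calibration(name): a dict with "intrinsics" (3x3 intrinsics, pixels), "dist" ([k1, k2, p1, p2, k3] as OpenCV has them; the pictures are not rectified), "R" (3x3) and "t" (3): a world point X has camera coordinates R X + t. Camera axes: x right, y down, z forward; pixel columns grow to the right and rows downward; lengths in m; the calibration is good to about 2 mm. A picture is of the moment at which its call begins: read the wrist's pose just before it. calibration takes no time and is no camera call; for the wrist camera it gives the pose at the moment of the call.
- env.hand_in(): hands the job in, once; it reports no verdict.
Trained networks look in the newest picture that a camera, given by its name, has taken for a name from the list of things; names that differ only in an ending like _2 or _b are one class to them, and where a whole thing is asked for, a point or a joint stands for the part that bears it (a point fixed in the world has none). Each returns a list of dicts, best first, with "score" (0 to 1); they miss things now and then, are a little off and sometimes report something else, mostly with a low value. They report only what shows in the picture. A call takes as long as a camera call.
- env.find_in(thing, camera): "bbox" ([left, top, width, height] in pixels, round what is visible of it).
- env.cut_out(thing, camera): "pixels" (420x560 bool, what is visible of it) and "bbox" ([left, top, width, height] in pixels, round what is visible of it).
- env.spot_point(thing, camera): "at" ([column, row] in pixels: a listed point, or the origin of a listed thing).
The state is a dict: "t": time; "joint_pos": joint angles; "dq": joint speeds; "tau": joint torques, N m; "tool_pos": TCP position; "eef_rot": TCP orientation; "ft_force": force on the tool from outside, world axes, zero at the start; "torque": the same for the moment, N m; "width": finger opening in m.
Only numpy, scipy, OpenCV 4.12 (cv2) and the standard library are available. Lean on these libraries where they do the work, as an engineer would, in place of code of your own. Each camera call takes 0.05 s, during which the arm holds its last target.

## Task

The tray in the small drying oven is hot and has weighing bottles standing in it. Take the tray hook from its white tile, drop its tip into the finger hole in the tray's front tab and draw the tray slowly and smoothly out until its catch clicks in and it comes up firm against its stop: feel for the stop, do not haul on it, and keep the robot itself off the tray. Then unhook without pushing the tray back in, and stand the hook back on its tile; keep the bottles standing and leave everything else where it is.

Things in the scene. Friction and masses are not known exactly. Their poses are not given: they have to be found in the camera images.
- oven: Low white bench drying oven, blue control strip, 330 deep (x) x 300 wide (y) x 225 mm tall, fixed, turned by up to 0.2 rad. Origin: at bench level under the middle of its open front, which faces the robot; x points from front to back: the tray slides out along -x. Its door (155 mm tall) stands swung open to the left (+y), reaching to y = 390 mm and hardly forward of the front.
- tray: Sheet-steel tray, loose in C-shaped runners in the oven, 2 mm play each side. Pan 250 (x) x 202 (y) x 26 mm tall, walls 4 mm, about 0.6 kg, drag 1 to 4 N. Origin: middle of the pan's front edge, on its underside, 75 mm above the bench; axes as the oven's. Starts home or up to 10 mm out. A rigid stop ends its travel 50 to 110 mm from its start; where differs each time and cannot be seen, only felt: 5 to 10 N of pull there is right, 15 N too hard.
- tray_hole (a point): Centre of the finger hole, on the top face of the tray's front tab (101 mm above the bench). The tab is level, 44 (x) x 64 (y) x 4 mm thick, in front of the pan, flush with its rim, free space below; the hole is round, 20 mm across, right through, its centre 22 mm in front of the pan. Axes as the tray's.
- catch (a joint): How far the sprung ball under the tray is pressed down (m): 0.004 while the tray rides over it, below 0.0015 once it has clicked up into the tray's notch, which happens in the last few mm before the stop and is felt only as a small change of drag. Caught, the tray withstands a push back of a few newtons.
- hook: Tray hook, 0.14 kg: black plastic grip 100 (x) x 22 (y) x 34 mm tall, standing on its flat underside; a steel rod 8 mm thick runs forward from it, axis 27 mm above the underside, and bends straight down 115 mm ahead of the grip's middle. Origin: centre of the grip's underside; x points from grip to tip, z up. At the start it stands on the tile, pointing ahead within 0.45 rad.
- hook_tip (a point): Lower end of the hook's downward leg (8 mm thick, round end), 115 mm ahead of and 2 mm above the hook's origin; the leg is 21 mm long below the rod's underside. Axes as the hook's.
- hook_grip (a point): Middle of the hook's grip, 24 mm above its underside: the place to take it, across its 22 mm width.
- tile: White ceramic tile, 230 (x) x 110 (y) x 8 mm thick, fixed flat on the bench to the left or the right in front of the oven: the hook's resting place. Origin: centre of its underside.
- jar0: Glass weighing bottle with lid, 47 mm across, 49 mm tall, 60 g, standing loose in the tray's right (-y) third. Origin: centre of its underside.
- jar1: Like jar0, in the tray's middle third.
- jar2: Like jar0, in the tray's left (+y) third.
- desiccator: Bystander, to be left alone: squat glass desiccator, 160 mm across, 150 mm tall, on the side opposite to the tile. Origin: centre of its underside.
- amber: Bystander, to be left alone: amber reagent bottle with blue cap, 68 mm across, 150 mm tall. Origin: centre of its underside.
- wash: Bystander, to be left alone: white plastic bottle, 60 mm across, 140 mm tall. Origin: centre of its underside.
- beaker: Bystander, to be left alone: glass beaker, 66 mm across, 80 mm tall. Origin: centre of its underside.

How it is judged:
On the way, in this order (a step that is already met when the one before it is completed fails the run):
1. the hook's tip is down in the tray's finger hole (horizontal distance between hook_tip and tray_hole below 0.01 m and z of hook_tip in the frame of tray_hole below -0.005 m), for 0.1 s.
2. the tray has been drawn out by the hook until the catch has clicked in and it is felt against its stop (a pull of more than 4 N with the catch in), the tip still in the hole (all of step 1 and value of joint catch below 0.0015 m and x of tray in the frame of oven below -0.05 m and contact force between hook and tray above 4 N).
At the end, for the whole second after the job is handed in: The tray is out and held by its catch (ball up, pressed less than 1.5 mm), the three weighing bottles stand upright in it (within 0.15 rad), and the hook stands on its own underside on the tile (the grip's middle on the tile, tilt under 0.1 rad), let go and at rest (value of joint catch below 0.0015 m and x of tray in the frame of oven below -0.05 m and z of hook in the frame of tile between 0.005 and 0.012 m and x of hook in the frame of tile between -0.1 and 0.1 m and y of hook in the frame of tile between -0.05 and 0.05 m and angle between hook's own z axis and vertical below 0.1 rad and linear speed of each of hook, tray below 0.02 m/s and angle between each of jar0, jar1, jar2's own z axis and vertical below 0.15 rad and z of jar0 in the frame of tray between 0 and 0.012 m and z of jar1 in the frame of tray between 0 and 0.012 m and z of jar2 in the frame of tray between 0 and 0.012 m); the robot touches nothing.
It fails at once if the hook pulls or presses on the tray with more than 15 N (contact force between hook and tray above 15 N).
It fails at once if the robot itself touches the tray (contact force between any of the fingers, the arm and tray above 1 N).
It fails at once if a weighing bottle is toppled (angle between any of jar0, jar1, jar2's own z axis and vertical above 0.5 rad).
It fails at once if a bystander is moved by more than 30 mm (distance of any of desiccator, amber, wash, beaker from where it was at the start of the episode above 0.03 m).
It also fails if it takes over 61 s, if anything falls off the work surface, if the arm or the gripper's body presses on something with over 40 N, if the wrist force passes 120 N, or if a joint passes its speed limit or range.

## Working session

There is one attempt and no reset: what is moved stays moved. The work goes in short steps, Python scripts to look and compute and a tool call to move; the robot and the scene stay as the last step left them, time stands still between calls to the robot, and variables do not carry over. Pictures are saved under pics/ and viewed, and the job is handed in when it is done.

Besides the shell and the picture viewer there is one more tool, called as a command line: name --pt "numbers of a row" for each row, then --argument value for the rest. drive_tool: Moves the arm, as the interface text tells. Its arguments: {"type":"object","properties":{"moves":{"type":"array"},"claw":{"type":"number"}},"required":["moves"]}

```bash
ls; mkdir -p pics; cat > h.py <<'E'
from plant import env
import numpy as np, cv2
def snap(n,f):
    im=env.camera(n); cv2.imwrite('pics/'+f,im[:,:,::-1]); return im
def ray(cal,px):
    K=np.array(cal['intrinsics'],float);d=np.array(cal['dist'],float)
    p=cv2.undistortPoints(np.array([[px]],float),K,d)[0,0]
    R=np.array(cal['R']);t=np.array(cal['t'])
    c=-R.T@t; v=R.T@np.array([p[0],p[1],1.]); return c,v/np.linalg.norm(v)
def atz(cal,px,z):
    c,v=ray(cal,px); return c+v*(z-c[2])/v[2]
def tri(rs):
    A=sum(np.eye(3)-np.outer(v,v) for c,v in rs);b=sum((np.eye(3)-np.outer(v,v))@c for c,v in rs)
    x=np.linalg.solve(A,b); return x,[np.linalg.norm((np.eye(3)-np.outer(v,v))@(x-c)) for c,v in rs]
def proj(cal,X):
    return cv2.projectPoints(np.array([X],float),cv2.Rodrigues(np.array(cal['R'],float))[0],np.array(cal['t'],float),np.array(cal['intrinsics'],float),np.array(cal['dist'],float))[0][0,0]
E
python3 - <<'E'
from h import *
np.set_printoptions(precision=4,suppress=True)
s=env.read_state();print(s['t'],s['tool_pos'],s['eef_rot'],s['ft_force'],s['width'],env.tcp_to_grasp)
cs={n:env.calibration(n) for n in('scene','top')}
for n in cs: snap(n,n+'0.png'); print(n,-np.array(cs[n]['R']).T@cs[n]['t'])
rs={}
for th in ['hook_tip','hook_grip','hook','tray_hole','tile','tray','oven']:
    r=[]
    for n in cs:
        o=env.spot_point(th,n)
        if o: print(th,n,o[0]['at'],round(o[0]['score'],2)); r.append(ray(cs[n],o[0]['at']))
    if len(r)==2: print(th,*tri(r))
print(env.read_state()['t'])
E
```

```text
pics
0.0 [0.1666 0.6533 0.2081] [ 0.0007  0.7897  0.6135 -0.0009] [-0.8055  0.695   0.2828] 0.08816287979613435 0.0187
scene [0.2684 0.2315 1.3245]
top [ 0.434  -0.0279  1.2043]
hook_tip scene [358.5, 172.1] 0.6
hook_tip top [372.6, 234.9] 0.95
hook_tip [ 0.5553 -0.2901 -0.0008] [np.float64(0.0004548904971242716), np.float64(0.00045489049712412854)]
hook_grip scene [390.7, 195.6] 0.71
hook_grip top [380.7, 275.0] 0.68
hook_grip [ 0.4362 -0.2908  0.0695] [np.float64(0.0007839812078698255), np.float64(0.0007839812078698016)]
hook scene [389.5, 197.1] 0.96
hook top [381.3, 272.6] 0.73
hook [ 0.4423 -0.305   0.02  ] [np.float64(0.00026147037588352686), np.float64(0.00026147037588365263)]
tray_hole scene [239.1, 197.5] 0.83
tray_hole top [254.8, 198.4] 0.66
tray_hole [0.6474 0.0514 0.1388] [np.float64(0.00046276942917666147), np.float64(0.0004627694291769108)]
tile scene [387.1, 194.9] 0.67
tile top [378.6, 266.1] 0.63
tile [ 0.4566 -0.3026  0.0148] [np.float64(0.005874960852409195), np.float64(0.005874960852409095)]
tray scene [232.4, 199.1] 0.92
tray top [255.9, 198.6] 0.75
tray [0.6642 0.0563 0.0852] [np.float64(0.008169699015140777), np.float64(0.008169699015140862)]
oven scene [239.3, 204.6] 0.66
oven top [263.9, 193.3] 0.97
oven [ 0.6993  0.0347 -0.065 ] [np.float64(0.00484712056247449), np.float64(0.004847120562474485)]
0.8
```

View pics/scene0.png

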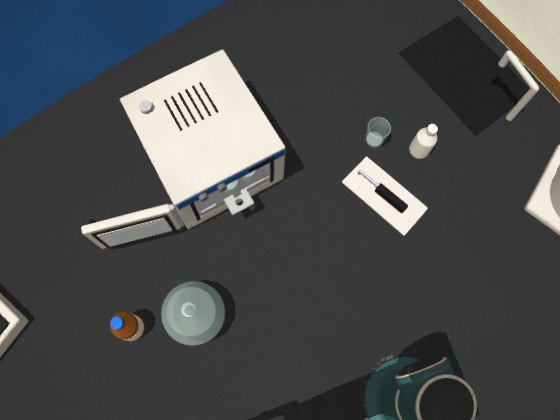

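View pics/top0.png

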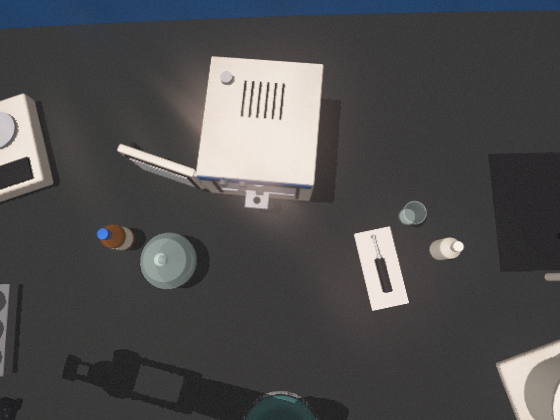

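```bash
python3 - <<'E'
from h import *
np.set_printoptions(precision=4,suppress=True)
cs={n:env.calibration(n) for n in('scene','top')}
P={'tip(z.01)':((359.5,173),(374.2,236),.012),'gripfar':((405,208),(387.5,290),.042),'gripnear':((378.5,187.5),(378.5,260),.042),'hole':((239.5,201.5),(257,199.8),.101),
'tab fl':((229,212),(247,207.5),.101),'tab fr':((253,204),(267.5,207.5),.101)}
for k,(a,b,z) in P.items(): print(k,atz(cs['scene'],a,z),atz(cs['top'],b,z),tri([ray(cs['scene'],a),ray(cs['top'],b)])[0])
for th in ['desiccator','amber','wash','beaker']:
    o=env.spot_point(th,'top'); print(th,o and (o[0]['at'],atz(cs['top'],o[0]['at'],0)))
for n,c in(('ovenL',(198,184)),('ovenR',(312,187))): print(n,atz(cs['top'],c,.225))
print(env.read_state()['t'])
E
```

```text
tip(z.01) [ 0.5491 -0.2854  0.012 ] [ 0.5503 -0.2921  0.012 ] [ 0.5543 -0.2979 -0.0177]
gripfar [ 0.3898 -0.3108  0.042 ] [ 0.3932 -0.3144  0.042 ] [ 0.3922 -0.3202  0.0192]
gripnear [ 0.4786 -0.2893  0.042 ] [ 0.4782 -0.2938  0.042 ] [ 0.48   -0.2965  0.0265]
hole [0.6504 0.0513 0.101 ] [0.6504 0.0479 0.101 ] [0.6535 0.0491 0.0887]
tab fl [0.6429 0.0892 0.101 ] [0.6292 0.0761 0.101 ] [0.6404 0.0827 0.0826]
tab fr [0.6245 0.0271 0.101 ] [0.6279 0.0189 0.101 ] [0.6348 0.0207 0.0642]
desiccator ([174.7, 260.4], array([0.4912, 0.3045, 0.    ]))
amber ([123.5, 240.0], array([0.5558, 0.4633, 0.    ]))
wash ([438.1, 247.9], array([ 0.5114, -0.4829, -0.    ]))
beaker []
ovenL [0.6701 0.1872 0.225 ]
ovenR [ 0.6552 -0.0979  0.225 ]
1.0
```

drive_tool --pt "0 0 0.05 0" --pt "0.04 -0.03 0.04 -10" --pt "0.05 -0.03 0 -10" --pt "0.05 -0.03 0 -10" --pt "0.05 -0.03 0 -10" --pt "0.05 -0.03 0 -10" --pt "0.03 -0.05 0 -10" --pt "0.02 -0.055 0 -10"

```text
t: 2.0
tool_pos: [0.4574, 0.3982, 0.2981]
eef_rot: [0.0, 0.999, 0.047, 0.0]
ft_force: [0.4, 0.1, 0.7]
width: 0.0881
```

drive_tool --pt "0.0 -0.06 0 -10" --pt "0.0 -0.06 0 -10" --pt "0.0 -0.06 0 -10" --pt "0.02 -0.06 0 -10" --pt "0.02 -0.06 0 -10" --pt "0.02 -0.05 0 -10" --pt "0 0 0 -10" --pt "0 0 0 -10"

```text
t: 3.0
tool_pos: [0.5157, 0.05, 0.2985]
eef_rot: [-0.0, 0.795, -0.607, -0.0]
ft_force: [0.5, -0.2, -0.2]
width: 0.0878
```

```bash
python3 - <<'E'
from h import *
np.set_printoptions(precision=4,suppress=True)
c=env.calibration('wrist'); snap('wrist','w1.png'); print(-np.array(c['R']).T@c['t'],np.array(c['R'])[2])
for th in ['tray_hole','tray']:
    o=env.spot_point(th,'wrist'); print(th,[(q['at'],q['score'],atz(c,q['at'],.101)) for q in o])
E
```

```text
[0.5847 0.0687 0.4747] [-0.2658 -0.0717 -0.9614]
tray_hole [([313.8, 72.5], 0.93, array([0.6528, 0.0473, 0.101 ]))]
tray [([312.8, 59.4], 0.76, array([0.6663, 0.0526, 0.101 ]))]
```

View pics/w1.png

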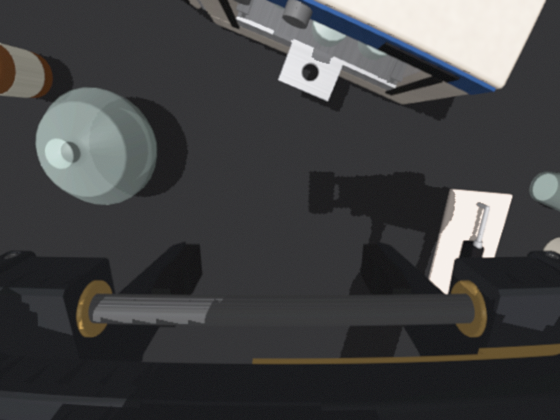

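```bash
python3 - <<'E'
from h import *
np.set_printoptions(precision=4,suppress=True)
c=env.calibration('wrist'); im=cv2.imread('pics/w1.png')
cv2.imwrite('pics/w1z.png',cv2.resize(im[20:140,230:400],None,fx=4.5,fy=4.5,interpolation=cv2.INTER_CUBIC))
print(env.read_state()['t'])
for a in [(279,79),(328,100),(340,66),(291,41),(310.5,72)]: print(a,atz(c,a,.101))
cs=env.calibration('top')
E
```

```text
3.15
(279, 79) [0.6343 0.0874 0.101 ]
(328, 100) [0.6277 0.024  0.101 ]
(340, 66) [0.6682 0.0221 0.101 ]
(291, 41) [0.6782 0.0853 0.101 ]
(310.5, 72) [0.6521 0.0537 0.101 ]
```

View pics/w1z.png

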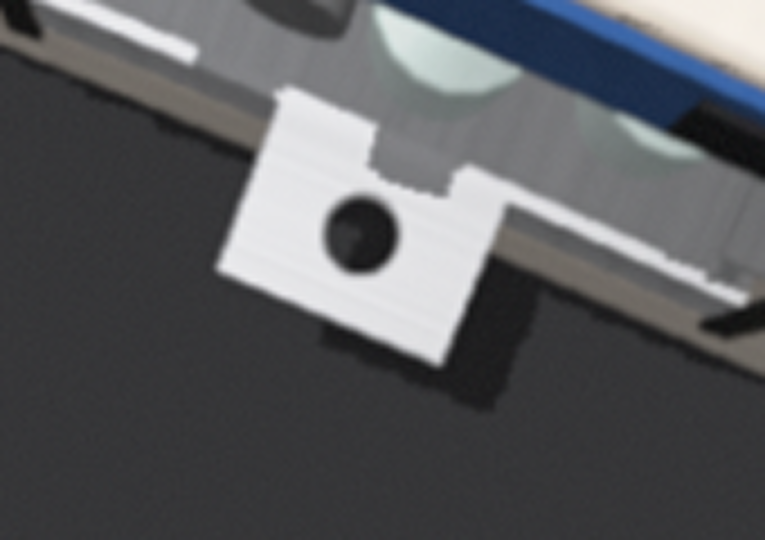

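drive_tool --pt "-0.01 -0.06 0 -1.9" --pt "-0.01 -0.06 0 0" --pt "-0.01 -0.06 0 0" --pt "-0.02 -0.06 0 0" --pt "-0.02 -0.06 0 0" --pt "-0.005 -0.05 -0.05 0" --pt "0 0 -0.05 0" --pt "0 0 0 0"

```text
t: 4.15
tool_pos: [0.4383, -0.2896, 0.1998]
eef_rot: [0.0, 0.787, -0.616, -0.005]
ft_force: [-0.2, -0.2, 0.2]
width: 0.088
```

```bash
python3 - <<'E'
from h import *
np.set_printoptions(precision=4,suppress=True)
c=env.calibration('wrist'); snap('wrist','w2.png'); print(-np.array(c['R']).T@c['t'],np.array(c['R'])[2])
for th,z in [('hook_tip',.01),('hook_grip',.032),('hook',.008),('tile',0)]:
    o=env.spot_point(th,'wrist'); print(th,[(q['at'],q['score'],atz(c,q['at'],z)) for q in o])
E
```

```text
[ 0.5092 -0.2735  0.3755] [-0.2749 -0.06   -0.9596]
hook_tip [([301.1, 84.0], 0.72, array([ 0.5566, -0.2828,  0.01  ]))]
hook_grip []
hook [([295.6, 187.4], 0.88, array([ 0.4353, -0.3078,  0.008 ]))]
tile [([298.2, 167.1], 0.56, array([ 0.4602, -0.3051,  0.    ]))]
```

View pics/w2.png

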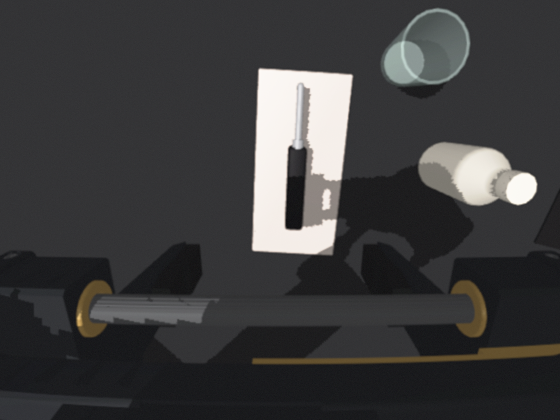

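```bash
python3 - <<'E'
from h import *
np.set_printoptions(precision=4,suppress=True)
c=env.calibration('wrist'); im=cv2.imread('pics/w2.png')
cv2.imwrite('pics/w2z.png',cv2.resize(im[60:260,240:360],None,fx=3,fy=3,interpolation=cv2.INTER_CUBIC))
for n,a,z in [('rear',(294,229),.042),('front',(297.5,147),.042),('tiptop',(300.5,85),.039),('tFL',(259,69),.008),('tFR',(352,73),.008),('tRL',(252,251),.008),('tRR',(332,255),.008),
 ('ovL',(278.4,79.6),.1)]: print(n,atz(c,a,z))
E
```

```text
rear [ 0.3964 -0.3205  0.042 ]
front [ 0.4938 -0.2994  0.042 ]
tiptop [ 0.5598 -0.2857  0.039 ]
tFL [ 0.5697 -0.2343  0.008 ]
tFR [ 0.5925 -0.343   0.008 ]
tRL [ 0.3394 -0.2766  0.008 ]
tRR [ 0.3601 -0.3866  0.008 ]
ovL [ 0.551  -0.2631  0.1   ]
```

View pics/w2z.png

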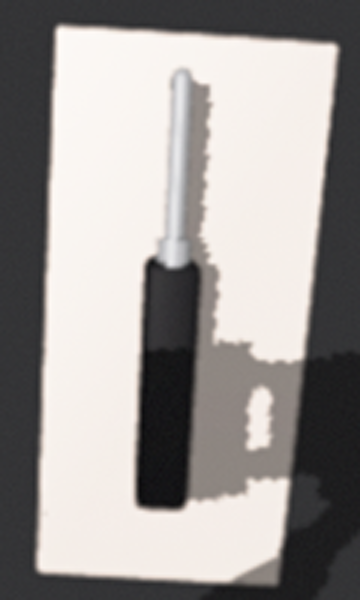

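drive_tool --pt "0.007 -0.02 -0.04 -1.7" --pt "0 0 -0.04 0" --pt "0 0 0 0"

```text
t: 4.78
tool_pos: [0.4473, -0.31, 0.1229]
eef_rot: [0.0, 0.778, -0.628, -0.002]
ft_force: [0.1, -0.6, -0.2]
width: 0.0887
```

```bash
python3 - <<'E'
from h import *
np.set_printoptions(precision=4,suppress=True)
print(env.read_state()['t'],env.read_state()['tool_pos'])
c=env.calibration('wrist'); im=snap('wrist','w3.png'); print(-np.array(c['R']).T@c['t'],np.array(c['R'])[2])
for n,X in [('rear',( 0.3964, -0.3205,  0.042) ),('front',( 0.4938, -0.2994 , 0.042 )),('tip', (0.5598, -0.2857 , 0.039)),('tFL',(0.5697, -0.2343,  0.008 ))]: print(n,proj(c,X))
E
```

```text
4.775 [ 0.4473 -0.31    0.1229]
[ 0.5179 -0.2955  0.2988] [-0.2726 -0.0549 -0.9605]
rear [280.9624 257.8907]
front [280.7934 152.7848]
tip [281.392   69.8199]
tFL [228.5404  52.1592]
```

View pics/w3.png

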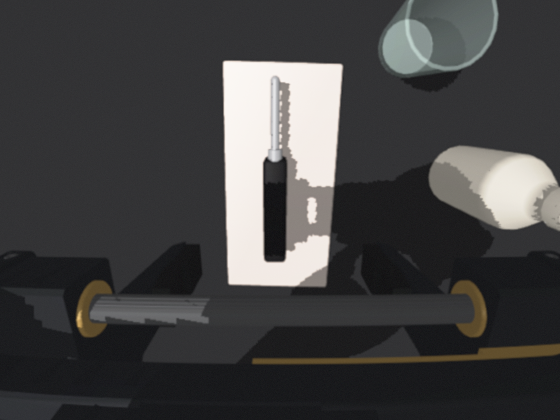

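```bash
python3 - <<'E'
from h import *
from scipy.spatial.transform import Rotation as Ro
np.set_printoptions(precision=4,suppress=True)
c=env.calibration('wrist'); s=env.read_state()
q=lambda w:Ro.from_quat([w[1],w[2],w[3],w[0]])
# cam pose in tool
Rc=np.array(c['R']).T; pc=-Rc@c['t']; Rt=q(s['eef_rot']).as_matrix(); A=Rt.T@Rc; b=Rt.T@(pc-s['tool_pos'])
def cal(tp,ww):
    R=q(np.array(ww)/np.linalg.norm(ww)).as_matrix(); Rw=R@A; p=np.array(tp)+R@b
    d=dict(c); d['R']=Rw.T; d['t']=-Rw.T@p; return d
c2=cal([0.4383,-0.2896,0.1998],[0.0,0.787,-0.616,-0.005])
print('c2 centre',-c2['R'].T@c2['t'],c2['R'][2],'  c3',b)
for n,a,d,z in [('rear',(294,229),(275,261),.042),('front',(297.5,147),(275,157),.042),('tip',(300.5,85),(275,78),.039),('tFL',(259,69),(224,62),.008),('tFR',(352,73),(341,65.5),.008)]:
    print(n,atz(c2,a,z),atz(c,d,z),*tri([ray(c2,a),ray(c,d)]))
E
```

```text
c2 centre [ 0.5091 -0.2736  0.3755] [-0.275  -0.0597 -0.9596]   c3 [ 0.     -0.0715 -0.1762]
rear [ 0.3919 -0.3158  0.042 ] [ 0.3926 -0.3169  0.042 ] [ 0.3889 -0.3172  0.0341] [np.float64(0.0004171134047309008), np.float64(0.0004171134047309028)]
front [ 0.4873 -0.295   0.042 ] [ 0.4905 -0.2964  0.042 ] [ 0.4855 -0.297   0.0025] [np.float64(0.0009256189817442601), np.float64(0.0009256189817442182)]
tip [ 0.5516 -0.2816  0.039 ] [ 0.5544 -0.283   0.039 ] [ 0.5547 -0.2821  0.0263] [np.float64(0.0014687195721056112), np.float64(0.0014687195721057715)]
tFL [ 0.561  -0.2312  0.008 ] [ 0.5626 -0.2324  0.008 ] [ 0.5635 -0.2299 -0.0036] [np.float64(0.0008433331553076584), np.float64(0.000843333155307873)]
tFR [ 0.5831 -0.3372  0.008 ] [ 0.5824 -0.3388  0.008 ] [ 0.5941 -0.3467 -0.0464] [np.float64(0.0001330610377153367), np.float64(0.00013306103771517947)]
```

drive_tool --pt "-0.006 0.003 -0.03 0.0" --pt "0 0 -0.04 0" --pt "0 0 -0.03 0" --pt "0 0 -0.0095 0" --pt "0 0 0 0" --pt "0 0 0 0"

```text
t: 5.58
tool_pos: [0.4442, -0.3097, 0.0171]
eef_rot: [-0.0, 0.778, -0.629, 0.002]
ft_force: [0.9, 0.4, 0.3]
width: 0.0883
```

```bash
python3 - <<'E'
from h import *
np.set_printoptions(precision=4,suppress=True)
print(env.read_state()['t'],env.read_state()['tool_pos'])
c=env.calibration('wrist'); im=snap('wrist','w4.png');
for n,X in [('rear',(0.3926, -0.3169,  0.042 )),('front',(0.4905, -0.2964,  0.042)),('tip', ( 0.5544, -0.283,   0.039)),('tFL',(0.5626, -0.2324,  0.008 ))]: print(n,proj(c,X))
E
```

```text
5.575 [ 0.4442 -0.3097  0.0171]
rear [275.2016 332.9579]
front [274.9625 171.2813]
tip [274.9987  34.682 ]
tFL [191.8954  16.3924]
```

View pics/w4.png

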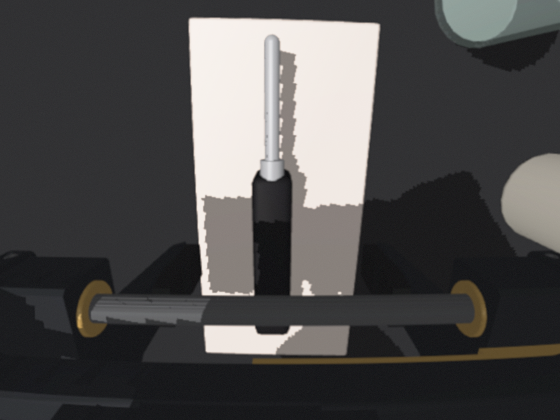

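drive_tool --pt "-0.003 0.004 -0.004 0" --pt "0 0 0 0"

```text
t: 5.88
tool_pos: [0.439, -0.304, 0.0108]
eef_rot: [-0.0, 0.778, -0.629, -0.0]
ft_force: [-1.0, -0.4, -0.2]
width: 0.0881
```

drive_tool --pt "0 0 0 0" --pt "0 0 0 0" --pt "0 0 0 0" --pt "0 0 0 0" --pt "0 0 0 0" --pt "0 0 0 0" --pt "0 0 0 0" --pt "0 0 0 0" --claw 255

```text
t: 6.88
tool_pos: [0.4395, -0.3046, 0.0109]
eef_rot: [0.0, 0.778, -0.629, 0.0]
ft_force: [-0.1, -0.1, -0.2]
width: 0.0208
```

```bash
python3 - <<'E'
from h import *
np.set_printoptions(precision=4,suppress=True)
print(env.read_state())
c=env.calibration('wrist'); im=snap('wrist','w5.png');
E
```

```text
{'t': 6.875, 'joint_pos': array([-0.6525,  0.211 ,  2.0741, -0.0001,  0.8563,  0.7073]), 'dq': array([-0.0019,  0.0004, -0.0017,  0.0004,  0.0001,  0.0005]), 'tau': array([  0.1269, -39.9105, -28.1412,   0.105 ,   0.0424,  -0.002 ]), 'tool_pos': array([ 0.4395, -0.3046,  0.0109]), 'eef_rot': array([ 0.    ,  0.7776, -0.6287,  0.0001]), 'ft_force': array([-0.1228, -0.0881, -0.1932]), 'torque': array([-0.0982,  0.1412, -0.0233]), 'width': 0.02079840835042834}
```

View pics/w5.png

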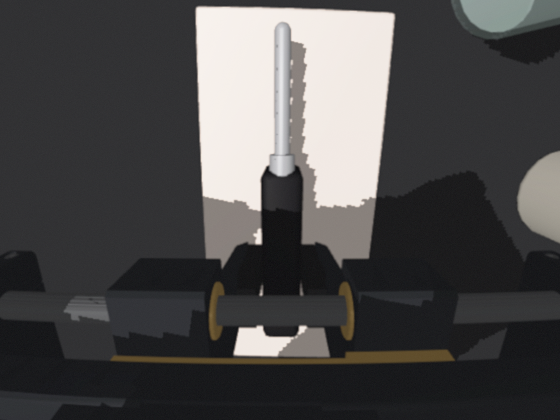

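drive_tool --pt "0 0 0.02 0" --pt "0 0 0.04 0" --pt "0 0 0.04 0" --pt "0.01 0.03 0.045 -4" --pt "0.01 0.05 0 -4" --pt "0.01 0.05 0 -4" --pt "0.01 0.05 0 -4" --pt "0.01 0.05 0 0"

```text
t: 7.92
tool_pos: [0.4892, -0.0728, 0.1557]
eef_rot: [-0.0, -0.682, 0.731, 0.0]
ft_force: [1.1, -0.1, -1.7]
width: 0.0207
```

drive_tool --pt "0.01 0.05 0 0" --pt "0.01 0.05 0 0" --pt "0.005 0.03 0 0" --pt "0 0 0 0" --pt "0 0 0 0" --pt "0 0 0 0" --pt "0 0 0 0"

```text
t: 8.8
tool_pos: [0.5144, 0.0545, 0.1558]
eef_rot: [-0.0, -0.682, 0.731, -0.0]
ft_force: [-1.0, -0.4, -0.9]
width: 0.0205
```

```bash
python3 - <<'E'
from h import *
np.set_printoptions(precision=4,suppress=True)
s=env.read_state();print(s['t'],s['tool_pos'],s['eef_rot'],s['ft_force'],s['width'],s['dq'])
c=env.calibration('wrist'); im=snap('wrist','w6.png'); np.save('c6.npy',np.array([c],dtype=object),allow_pickle=True)
for th,z in [('hook_tip',.15),('tray_hole',.101)]:
    o=env.spot_point(th,'wrist'); print(th,[(q['at'],q['score'],atz(c,q['at'],z)) for q in o])
snap('scene','s6.png');o=env.spot_point('hook_tip','scene'); print(o)
snap('top','t6.png');o=env.spot_point('hook_tip','top'); print(o)
E
```

```text
8.8 [0.5144 0.0545 0.1558] [-0.0001 -0.682   0.7314 -0.    ] [-1.0358 -0.3973 -0.8653] 0.020461955963469072 [ 0.0026 -0.0016 -0.002   0.0029 -0.0002  0.0008]
hook_tip [([287.4, 43.9], 0.87, array([0.6298, 0.0431, 0.15  ])), ([79.0, 222.4], 0.21, array([0.5333, 0.19  , 0.15  ]))]
tray_hole [([273.6, 29.8], 0.82, array([0.6517, 0.0505, 0.101 ]))]
[{'at': [231.1, 196.6], 'score': 0.38}]
[]
```

View pics/w6.png

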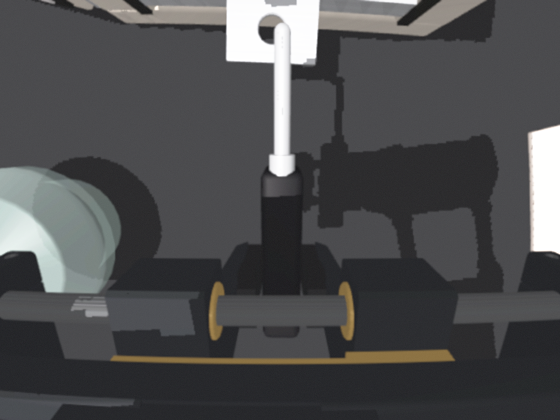

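```bash
python3 - <<'E'
from h import *
np.set_printoptions(precision=4,suppress=True)
c=env.calibration('wrist'); im=cv2.imread('pics/w6.png')
cv2.imwrite('pics/w6z.png',cv2.resize(im[0:90,210:340],None,fx=6,fy=6,interpolation=cv2.INTER_CUBIC))
print(atz(c,(282.5,24),.184),atz(c,(228,62),.101),atz(c,(317,65),.101),atz(c,(132,21),.101),atz(c,(430,35),.101))
for n,f in (('scene','s6'),('top','t6')):
    im=cv2.imread(f'pics/{f}.png'); y,x=(160,180) if n=='scene' else (160,200)
    cv2.imwrite(f'pics/{f}z.png',cv2.resize(im[y:y+100,x:x+130],None,fx=6,fy=6,interpolation=cv2.INTER_CUBIC))
E
```

```text
[0.6303 0.047  0.184 ] [0.6329 0.0862 0.101 ] [0.6263 0.0217 0.101 ] [0.6665 0.1524 0.101 ] [ 0.6425 -0.0611  0.101 ]
```

View pics/w6z.png

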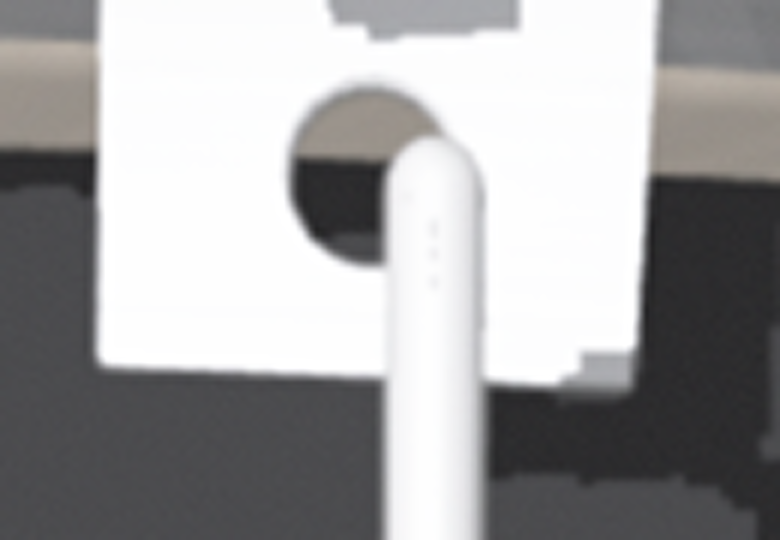

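View pics/s6z.png

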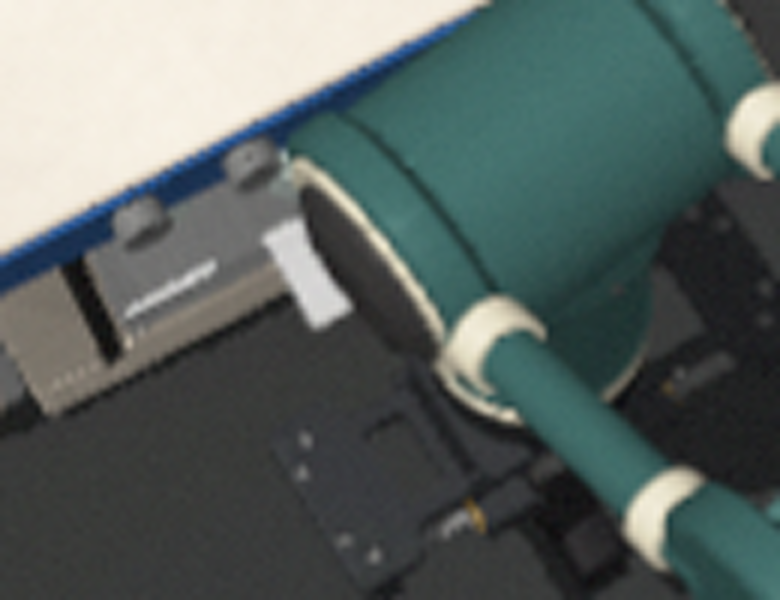

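View pics/t6z.png

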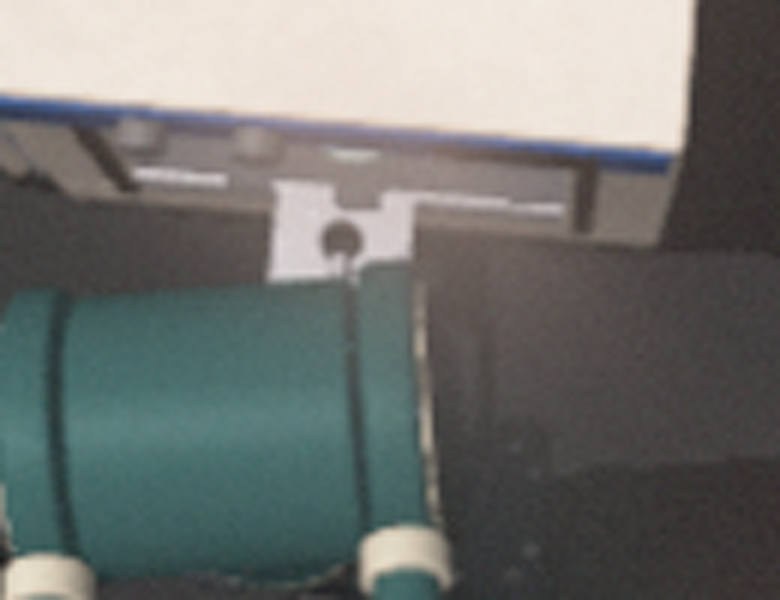

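drive_tool --pt "0.01 0.003 -0.01 -1" --pt "0.01 0.004 -0.01 -1" --pt "0.004 0.003 -0.015 0" --pt "0 0 0 0" --pt "0 0 0 0" --pt "0 0 0 0"

```text
t: 9.9
tool_pos: [0.5387, 0.0655, 0.1213]
eef_rot: [0.0, -0.67, 0.743, -0.0]
ft_force: [0.6, -0.9, -0.9]
width: 0.0209
```

```bash
python3 - <<'E'
from h import *
np.set_printoptions(precision=4,suppress=True)
c=env.calibration('wrist');print(atz(c,(0,0),.1))
s=env.read_state();print(s['t'],s['tool_pos'],s['eef_rot'],s['ft_force'])
im=snap('wrist','w7.png')[:,:,::-1]
cv2.imwrite('pics/w7z.png',cv2.resize(im[0:90,210:340],None,fx=6,fy=6,interpolation=cv2.INTER_CUBIC))
im=snap('top','t7.png')[:,:,::-1]
cv2.imwrite('pics/t7z.png',cv2.resize(im[160:260,200:330],None,fx=6,fy=6,interpolation=cv2.INTER_CUBIC))
print(proj(c,(.652,.0515,.101)))
E
```

```text
[0.7084 0.2273 0.1   ]
9.9 [0.5387 0.0655 0.1213] [ 0.0003 -0.6697  0.7426 -0.0002] [ 0.5565 -0.9264 -0.877 ]
[285.1773  53.3653]
```

View pics/w7z.png

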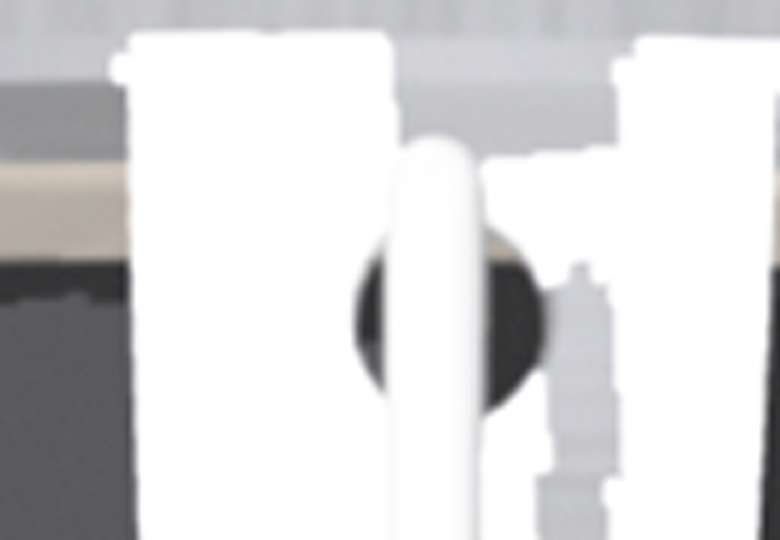

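View pics/t7z.png

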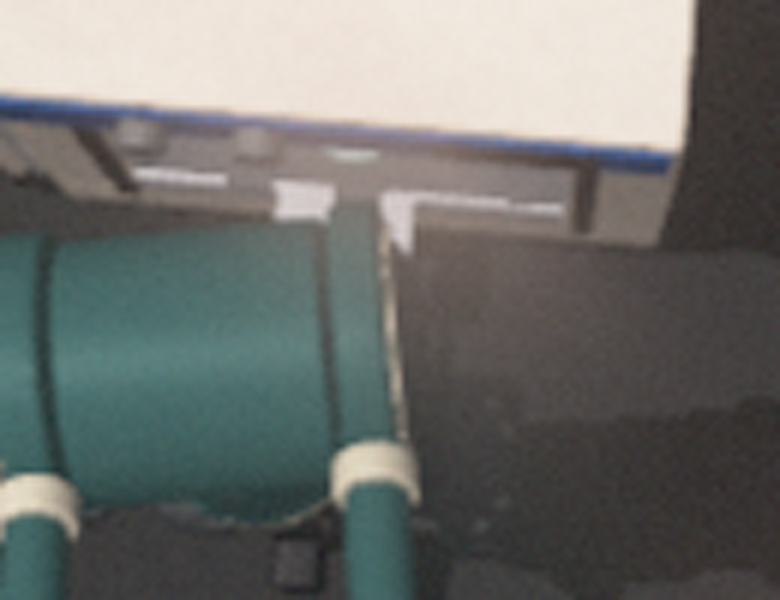

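```bash
python3 - <<'E'
from h import *
np.set_printoptions(precision=4,suppress=True)
c=env.calibration('wrist')
s=env.read_state();print(s['t'],s['tool_pos'])
print('hole',atz(c,(285.2,52.8),.101),'tipouter',atz(c,(282.2,22.5),.149),atz(c,(282.2,22.5),.145))
yaw=np.radians(-5.85)
for L in (.113,.115,.117):
    print(L,s['tool_pos'][:2]+L*np.array([np.cos(yaw),np.sin(yaw)]))
    t=s['tool_pos']+np.array([L*np.cos(yaw),L*np.sin(yaw),.025]); print(proj(c,t), proj(c,t+[.004,0,0]))
E
```

```text
10.0 [0.5388 0.0654 0.1215]
hole [0.6524 0.0514 0.101 ] tipouter [0.655  0.0531 0.149 ] [0.6562 0.053  0.145 ]
0.113 [0.6512 0.0539]
[281.3566  33.2953] [280.4676  24.0332]
0.115 [0.6532 0.0537]
[281.3516  28.6495] [280.4599  19.3468]
0.117 [0.6552 0.0535]
[281.3465  23.983 ] [280.4523  14.6407]
```

drive_tool --pt "0.001 -0.002 -0.005 0" --pt "0 0 -0.005 0" --pt "0 0 -0.004 0" --pt "0 0 -0.002 0" --pt "0 0 -0.002 0" --pt "0 0 0 0"

```text
t: 10.75
tool_pos: [0.5394, 0.0635, 0.1027]
eef_rot: [-0.0, -0.67, 0.743, 0.0]
ft_force: [-0.2, -1.0, -2.0]
width: 0.0207
```

drive_tool --pt "0 0 -0.002 0" --pt "0 0 -0.002 0" --pt "0 0 -0.001 0" --pt "0 0 0 0"

```text
t: 11.25
tool_pos: [0.5394, 0.0635, 0.0978]
eef_rot: [-0.0, -0.67, 0.743, 0.0]
ft_force: [-0.2, -0.2, -0.6]
width: 0.0204
```

drive_tool --pt "0 0 -0.002 0" --pt "0 0 -0.002 0" --pt "0 0 -0.002 0" --pt "0 0 -0.002 0" --pt "0 0 0 0" --pt "0 0 0 0"

```text
t: 12.0
tool_pos: [0.5395, 0.0635, 0.0899]
eef_rot: [0.0, -0.67, 0.743, -0.0]
ft_force: [-0.8, -0.6, -1.9]
width: 0.0205
```

```bash
python3 - <<'E'
from h import *
im=snap('wrist','w8.png')[:,:,::-1]
cv2.imwrite('pics/w8z.png',cv2.resize(im[0:130,210:340],None,fx=4.6,fy=4.6,interpolation=cv2.INTER_CUBIC))
E
```

```text
(no output)
```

View pics/w8z.png

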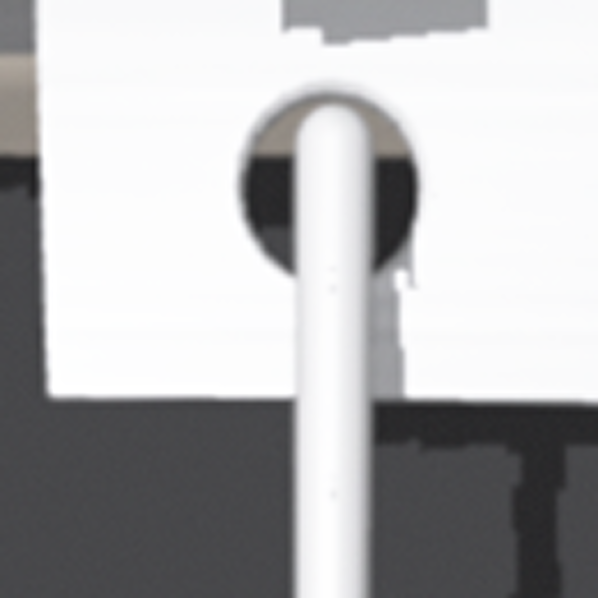

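drive_tool --pt "-0.001 0.0001 0 0" --pt "-0.002 0.0002 0 0" --pt "-0.002 0.0002 0 0" --pt "-0.002 0.0002 0 0" --pt "-0.002 0.0002 0 0"

```text
t: 12.68
tool_pos: [0.5319, 0.0644, 0.0905]
eef_rot: [0.001, -0.67, 0.743, -0.001]
ft_force: [3.9, 0.4, -2.3]
width: 0.0205
```

drive_tool --pt "-0.002 0.0002 0 0" --pt "-0.002 0.0002 0 0" --pt "-0.002 0.0002 0 0"

```text
t: 13.05
tool_pos: [0.5246, 0.065, 0.09]
eef_rot: [0.0, -0.67, 0.743, -0.0]
ft_force: [3.3, -0.4, -2.5]
width: 0.0202
```

drive_tool --pt "-0.002 0.0002 0 0" --pt "-0.002 0.0002 0 0" --pt "-0.002 0.0002 0 0" --pt "-0.002 0.0003 0 0" --pt "-0.002 0.0002 0 0"

```text
t: 13.68
tool_pos: [0.5144, 0.0661, 0.0899]
eef_rot: [-0.0, -0.67, 0.743, -0.0]
ft_force: [3.2, 0.1, -2.2]
width: 0.0206
```

```bash
python3 - <<'E'
from h import *
im=snap('wrist','w9.png')[:,:,::-1]
cv2.imwrite('pics/w9z.png',cv2.resize(im[0:130,210:340],None,fx=4.6,fy=4.6,interpolation=cv2.INTER_CUBIC))
E
```

```text
(no output)
```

View pics/w9z.png

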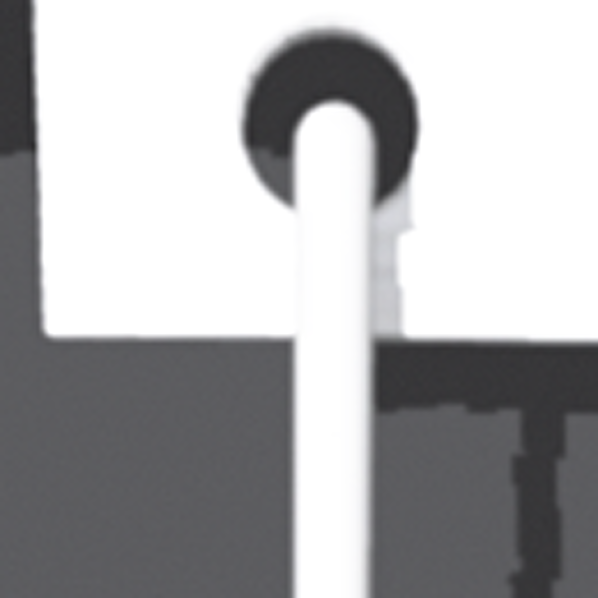

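drive_tool --pt "-0.002 0.0002 0 0" --pt "-0.002 0.0002 0 0" --pt "-0.002 0.0002 0 0" --pt "-0.002 0.0002 0 0" --pt "-0.002 0.0003 0 0" --pt "-0.002 0.0002 0 0" --pt "-0.002 0.0002 0 0" --pt "-0.002 0.0002 0 0"

```text
t: 14.72
tool_pos: [0.4984, 0.0678, 0.0899]
eef_rot: [0.0, -0.67, 0.743, -0.0]
ft_force: [3.5, -0.2, -1.8]
width: 0.0205
```

drive_tool --pt "-0.002 0.0002 0 0" --pt "-0.002 0.0002 0 0" --pt "-0.002 0.0002 0 0"

```text
t: 15.1
tool_pos: [0.4923, 0.0684, 0.0899]
eef_rot: [-0.0, -0.67, 0.743, 0.0]
ft_force: [5.1, 0.6, -1.8]
width: 0.0207
```

drive_tool --pt "-0.0015 0.0002 0 0" --pt "-0.001 0.0001 0 0"

```text
t: 15.35
tool_pos: [0.4899, 0.0687, 0.0899]
eef_rot: [0.0, -0.67, 0.743, 0.0]
ft_force: [4.5, -0.5, -2.9]
width: 0.0206
```

drive_tool --pt "-0.001 0.0001 0 0" --pt "-0.001 0.0001 0 0"

```text
t: 15.6
tool_pos: [0.488, 0.0689, 0.0899]
eef_rot: [0.0, -0.67, 0.743, -0.0]
ft_force: [2.8, 0.0, -2.2]
width: 0.0207
```

drive_tool --pt "-0.001 0.0001 0 0" --pt "-0.001 0.0001 0 0"

```text
t: 15.85
tool_pos: [0.486, 0.0691, 0.0899]
eef_rot: [0.0, -0.67, 0.743, 0.0]
ft_force: [3.5, -1.1, -1.9]
width: 0.0208
```

drive_tool --pt "-0.001 0.0001 0 0" --pt "-0.001 0.0001 0 0"

```text
t: 16.1
tool_pos: [0.4839, 0.0693, 0.0898]
eef_rot: [-0.0, -0.67, 0.743, 0.0]
ft_force: [3.7, 0.7, -1.3]
width: 0.0207
```

drive_tool --pt "-0.001 0.0001 0 0" --pt "-0.001 0.0001 0 0"

```text
t: 16.35
tool_pos: [0.4819, 0.0695, 0.0899]
eef_rot: [-0.0, -0.67, 0.743, 0.0]
ft_force: [3.4, 0.1, -0.9]
width: 0.0205
```

```bash
python3 -c "
from h import *
s=env.read_state();print(s['tau'],s['torque'],s['ft_force'])"
```

```text
[ 4.26365957e-01 -3.30515206e+01 -3.03348541e+01  2.08181092e-01
  1.14992358e+00 -8.87834321e-04] [-0.11527097 -0.4130826  -0.00817453] [ 3.392261    0.08039513 -0.87744326]
```

drive_tool --pt "-0.001 0.0001 0 0" --pt "-0.001 0.0001 0 0"

```text
t: 16.6
tool_pos: [0.4799, 0.0697, 0.0899]
eef_rot: [0.0, -0.67, 0.743, 0.0]
ft_force: [2.8, 0.2, -2.1]
width: 0.0207
```

drive_tool --pt "-0.001 0.0001 0 0" --pt "-0.001 0.0001 0 0"

```text
t: 16.85
tool_pos: [0.4779, 0.0699, 0.0899]
eef_rot: [-0.0, -0.67, 0.743, 0.0]
ft_force: [3.5, 0.4, -2.1]
width: 0.0204
```

drive_tool --pt "-0.001 0.0001 0 0" --pt "-0.001 0.0001 0 0"

```text
t: 17.1
tool_pos: [0.4759, 0.0701, 0.0899]
eef_rot: [0.0, -0.67, 0.743, 0.0]
ft_force: [3.8, -0.3, -1.7]
width: 0.0205
```

drive_tool --pt "-0.001 0.0001 0 0" --pt "-0.001 0.0001 0 0"

```text
t: 17.35
tool_pos: [0.4739, 0.0703, 0.0899]
eef_rot: [0.0, -0.67, 0.743, -0.0]
ft_force: [4.2, -0.6, -1.5]
width: 0.0207
```

drive_tool --pt "-0.001 0.0001 0 0" --pt "-0.001 0.0001 0 0"

```text
t: 17.6
tool_pos: [0.4719, 0.0705, 0.0899]
eef_rot: [0.0, -0.67, 0.743, 0.0]
ft_force: [3.6, -0.2, -2.7]
width: 0.0206
```

drive_tool --pt "-0.001 0.0001 0 0" --pt "-0.001 0.0001 0 0"

```text
t: 17.85
tool_pos: [0.4699, 0.0707, 0.0899]
eef_rot: [0.0, -0.67, 0.743, -0.0]
ft_force: [3.0, 0.1, -2.2]
width: 0.0205
```

drive_tool --pt "-0.001 0.0001 0 0" --pt "-0.001 0.0001 0 0"

```text
t: 18.1
tool_pos: [0.4679, 0.0709, 0.0899]
eef_rot: [-0.0, -0.67, 0.743, 0.0]
ft_force: [4.3, -0.1, -2.3]
width: 0.021
```

drive_tool --pt "-0.001 0.0001 0 0" --pt "-0.001 0.0001 0 0"

```text
t: 18.35
tool_pos: [0.4659, 0.0711, 0.0899]
eef_rot: [0.0, -0.67, 0.743, 0.0]
ft_force: [4.5, -0.9, -2.2]
width: 0.0206
```

drive_tool --pt "-0.001 0.0001 0 0" --pt "-0.001 0.0001 0 0"

```text
t: 18.6
tool_pos: [0.4639, 0.0713, 0.0899]
eef_rot: [0.0, -0.67, 0.743, -0.0]
ft_force: [3.9, 0.1, -2.6]
width: 0.0208
```

drive_tool --pt "-0.001 0.0001 0 0" --pt "-0.001 0.0001 0 0"

```text
t: 18.85
tool_pos: [0.4619, 0.0715, 0.0898]
eef_rot: [-0.0, -0.67, 0.743, 0.0]
ft_force: [3.3, -1.4, -1.9]
width: 0.0206
```

drive_tool --pt "-0.001 0.0001 0 0" --pt "-0.001 0.0001 0 0"

```text
t: 19.1
tool_pos: [0.4599, 0.0717, 0.0899]
eef_rot: [0.0, -0.67, 0.743, -0.0]
ft_force: [3.6, -0.8, -1.6]
width: 0.0205
```

drive_tool --pt "-0.001 0.0001 0 0" --pt "-0.001 0.0001 0 0"

```text
t: 19.35
tool_pos: [0.4579, 0.0719, 0.0899]
eef_rot: [-0.0, -0.67, 0.743, 0.0]
ft_force: [3.6, -0.1, -2.1]
width: 0.0204
```

drive_tool --pt "-0.001 0.0001 0 0" --pt "-0.001 0.0001 0 0"

```text
t: 19.6
tool_pos: [0.4559, 0.0721, 0.0899]
eef_rot: [-0.0, -0.67, 0.743, 0.0]
ft_force: [3.5, -0.4, -2.1]
width: 0.0205
```

drive_tool --pt "-0.001 0.0001 0 0" --pt "-0.001 0.0001 0 0"

```text
t: 19.85
tool_pos: [0.4539, 0.0723, 0.0898]
eef_rot: [-0.0, -0.67, 0.743, 0.0]
ft_force: [3.1, -1.0, -2.3]
width: 0.0203
```

drive_tool --pt "-0.001 0.0001 0 0" --pt "-0.001 0.0001 0 0"

```text
t: 20.1
tool_pos: [0.4519, 0.0725, 0.0898]
eef_rot: [-0.0, -0.67, 0.743, 0.0]
ft_force: [3.5, -0.2, -2.7]
width: 0.0205
```

drive_tool --pt "-0.001 0.0001 0 0" --pt "-0.001 0.0001 0 0"

```text
t: 20.35
tool_pos: [0.4499, 0.0727, 0.0898]
eef_rot: [-0.0, -0.67, 0.743, 0.0]
ft_force: [3.3, -0.3, -3.3]
width: 0.0207
```

drive_tool --pt "-0.001 0.0001 0 0" --pt "-0.001 0.0001 0 0"

```text
t: 20.6
tool_pos: [0.4479, 0.0729, 0.0898]
eef_rot: [-0.0, -0.67, 0.743, 0.0]
ft_force: [3.0, -1.8, -2.4]
width: 0.0205
```

drive_tool --pt "-0.001 0.0001 0 0" --pt "-0.001 0.0001 0 0"

```text
t: 20.85
tool_pos: [0.4459, 0.0731, 0.0898]
eef_rot: [-0.0, -0.67, 0.743, 0.0]
ft_force: [4.1, -0.2, -3.1]
width: 0.0204
```

drive_tool --pt "-0.001 0.0001 0 0" --pt "-0.001 0.0001 0 0"

```text
t: 21.1
tool_pos: [0.4438, 0.0733, 0.0898]
eef_rot: [-0.0, -0.67, 0.743, 0.0]
ft_force: [3.7, 0.3, -2.1]
width: 0.02
```

drive_tool --pt "-0.001 0.0001 0 0" --pt "-0.001 0.0001 0 0"

```text
t: 21.35
tool_pos: [0.4416, 0.0735, 0.0898]
eef_rot: [-0.0, -0.67, 0.743, 0.0]
ft_force: [3.0, 0.7, -2.2]
width: 0.0204
```

drive_tool --pt "-0.001 0.0001 0 0"

```text
t: 21.48
tool_pos: [0.4405, 0.0736, 0.0897]
eef_rot: [-0.0, -0.67, 0.743, 0.0]
ft_force: [1.3, -0.2, -1.8]
width: 0.0202
```

Drag has dropped (likely the catch); smaller steps.

drive_tool --pt "-0.0007 0.0001 0 0"

```text
t: 21.6
tool_pos: [0.4399, 0.0737, 0.0897]
eef_rot: [-0.0, -0.67, 0.743, 0.0]
ft_force: [2.0, -0.3, -2.4]
width: 0.0207
```

drive_tool --pt "-0.0007 0.0001 0 0"

```text
t: 21.72
tool_pos: [0.4393, 0.0738, 0.0897]
eef_rot: [-0.0, -0.67, 0.743, 0.0]
ft_force: [1.8, -0.4, -2.1]
width: 0.0201
```

drive_tool --pt "-0.0007 0.0001 0 0"

```text
t: 21.85
tool_pos: [0.4388, 0.0739, 0.0898]
eef_rot: [-0.0, -0.67, 0.743, 0.0]
ft_force: [2.5, -0.4, -2.4]
width: 0.0207
```

drive_tool --pt "-0.0007 0.0001 0 0"

```text
t: 21.98
tool_pos: [0.4386, 0.074, 0.09]
eef_rot: [0.0, -0.67, 0.743, -0.0]
ft_force: [2.3, -0.6, -1.5]
width: 0.0203
```

drive_tool --pt "-0.0005 0 0 0" --pt "0 0 0 0"

```text
t: 22.22
tool_pos: [0.4382, 0.074, 0.0901]
eef_rot: [0.0, -0.67, 0.743, -0.0]
ft_force: [4.9, -1.4, -1.4]
width: 0.0208
```

drive_tool --pt "-0.0004 0 0 0" --pt "0 0 0 0"

```text
t: 22.48
tool_pos: [0.4374, 0.074, 0.0899]
eef_rot: [0.0, -0.67, 0.743, -0.0]
ft_force: [3.9, 0.0, -3.1]
width: 0.0198
```

drive_tool --pt "-0.0005 0.0001 0 0" --pt "0 0 0 0"

```text
t: 22.72
tool_pos: [0.4367, 0.0741, 0.0898]
eef_rot: [-0.0, -0.67, 0.743, 0.0]
ft_force: [3.7, -0.4, -2.5]
width: 0.0204
```

drive_tool --pt "-0.0008 0.0001 0 0" --pt "-0.0007 0.0001 0 0"

```text
t: 22.98
tool_pos: [0.4366, 0.0743, 0.0903]
eef_rot: [0.001, -0.67, 0.743, -0.001]
ft_force: [5.9, -0.5, -2.7]
width: 0.0206
```

drive_tool --pt "0 0 0 0"

```text
t: 23.1
tool_pos: [0.4367, 0.0743, 0.0904]
eef_rot: [0.001, -0.67, 0.743, -0.001]
ft_force: [6.2, -0.9, -3.3]
width: 0.0205
```

drive_tool --pt "-0.0005 0 0 0" --pt "0 0 0 0"

```text
t: 23.35
tool_pos: [0.4367, 0.0743, 0.0906]
eef_rot: [0.001, -0.67, 0.743, -0.001]
ft_force: [7.3, -1.4, -3.5]
width: 0.0208
```

drive_tool --pt "0.001 -0.0001 0 0" --pt "0.0015 -0.0002 0 0" --pt "0.002 -0.0002 0 0" --pt "0.002 -0.0002 0 0" --pt "0.001 -0.0001 0 0" --pt "0 0 0 0"

```text
t: 24.1
tool_pos: [0.4421, 0.0735, 0.0898]
eef_rot: [-0.0, -0.67, 0.743, 0.0]
ft_force: [0.7, -0.4, -1.6]
width: 0.0207
```

```bash
python3 - <<'E'
from h import *
s=env.read_state();print(s['t'],s['ft_force'])
im=snap('wrist','w10.png')[:,:,::-1]
cv2.imwrite('pics/w10z.png',cv2.resize(im[0:130,210:340],None,fx=4.6,fy=4.6,interpolation=cv2.INTER_CUBIC))
E
```

```text
24.1 [ 0.70405763 -0.3862697  -1.60955891]
```

View pics/w10z.png

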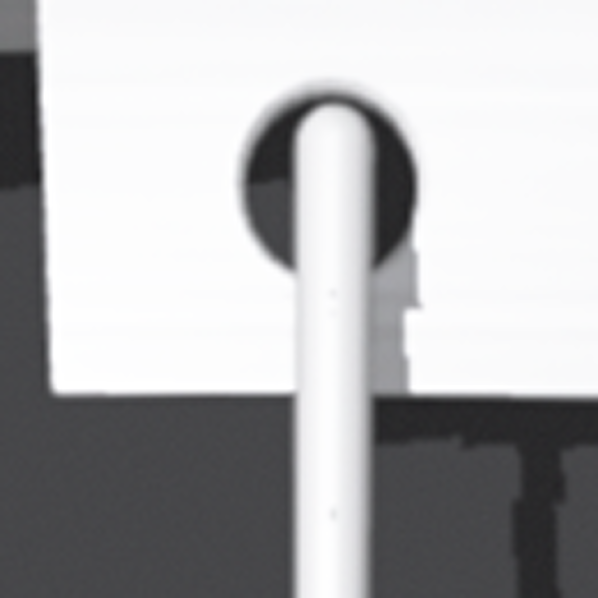

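View pics/w10.png

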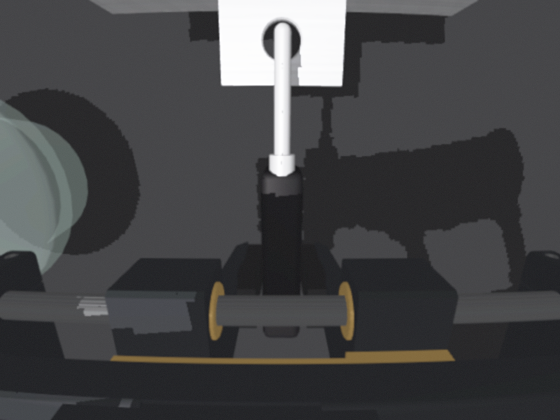

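drive_tool --pt "0 0 0.006 0" --pt "0 0 0.01 0" --pt "0 0 0.02 0" --pt "0 0 0.03 0" --pt "0 -0.02 0.01 0" --pt "0 -0.04 0 6" --pt "0 -0.05 0 6" --pt "0 -0.06 0 6"

```text
t: 25.15
tool_pos: [0.4427, -0.0976, 0.1672]
eef_rot: [-0.001, 0.779, -0.627, 0.001]
ft_force: [-0.3, 0.2, -0.8]
width: 0.0205
```

drive_tool --pt "0 -0.06 0 0" --pt "0 -0.06 0 0" --pt "0 -0.05 0 0" --pt "-0.003 -0.038 -0.03 0" --pt "0 0 -0.03 0" --pt "0 0 0 0" --pt "0 0 0 0"

```text
t: 26.02
tool_pos: [0.44, -0.3046, 0.1072]
eef_rot: [-0.0, 0.778, -0.629, 0.001]
ft_force: [0.2, 0.3, -0.9]
width: 0.0206
```

```bash
python3 - <<'E'
from h import *
s=env.read_state();print(s['t'],s['tool_pos'],s['eef_rot'],s['ft_force'])
snap('wrist','w11.png');snap('scene','s11.png')
E
```

```text
26.025 [ 0.43998203 -0.30463904  0.10719478] [-5.67918285e-05  7.77768252e-01 -6.28550747e-01  7.08620316e-04] [ 0.21758767  0.26042728 -0.87085685]
```

View pics/w11.png

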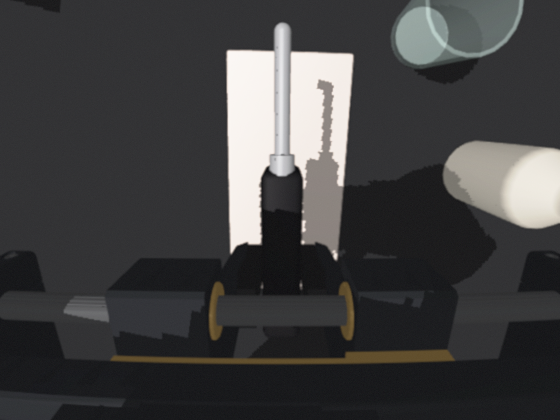

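View pics/s11.png

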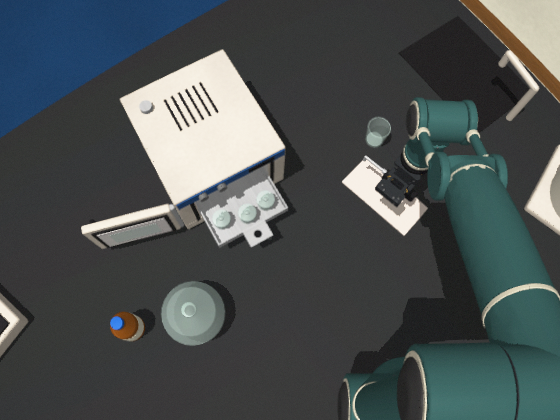

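drive_tool --pt "0 0 -0.04 0" --pt "0 0 -0.035 0" --pt "0 0 -0.01 0" --pt "0 0 -0.005 0" --pt "0 0 -0.003 0" --pt "0 0 0 0" --pt "0 0 0 0"

```text
t: 27.0
tool_pos: [0.4399, -0.305, 0.0137]
eef_rot: [-0.0, 0.778, -0.629, 0.001]
ft_force: [0.3, -0.4, -0.7]
width: 0.0207
```

drive_tool --pt "0 0 -0.0015 0" --pt "0 0 -0.001 0" --pt "0 0 0 0"

```text
t: 27.38
tool_pos: [0.4395, -0.3048, 0.0108]
eef_rot: [0.0, 0.778, -0.629, 0.0]
ft_force: [-0.2, -0.1, 2.6]
width: 0.0205
```

Contact with the tile. Release and go straight up.

drive_tool --pt "0 0 0 0" --pt "0 0 0 0" --pt "0 0 0 0" --pt "0 0 0 0" --pt "0 0 0 0" --pt "0 0 0 0" --claw 0

```text
t: 28.12
tool_pos: [0.4393, -0.3045, 0.0104]
eef_rot: [0.0, 0.778, -0.629, -0.0]
ft_force: [-1.5, 0.1, -0.1]
width: 0.0784
```

drive_tool --pt "0 0 0.01 0" --pt "0 0 0.03 0" --pt "0 0 0.05 0" --pt "0 0 0.05 0" --pt "-0.01 0.03 0.04 0" --pt "0 0.03 0.02 0" --pt "0 0 0 0" --pt "0 0 0 0"

```text
t: 29.12
tool_pos: [0.4291, -0.2447, 0.2101]
eef_rot: [0.0, 0.778, -0.629, 0.0]
ft_force: [-0.7, 0.5, -0.4]
width: 0.0881
```

```bash
python3 - <<'E'
from h import *
np.set_printoptions(precision=4,suppress=True)
s=env.read_state();print(s['t'],s['tool_pos'],s['width'],s['ft_force'])
c=env.calibration('wrist');snap('wrist','w12.png');o=env.spot_point('hook','wrist'); print([(q['at'],q['score'],atz(c,q['at'],.008)) for q in o])
im=snap('top','t12.png')[:,:,::-1]
cv2.imwrite('pics/t12z.png',cv2.resize(im[140:290,180:380],None,fx=4,fy=4,interpolation=cv2.INTER_CUBIC))
E
```

```text
29.125 [ 0.4291 -0.2447  0.2101] 0.08807754471555153 [-0.6678  0.487  -0.3864]
[([328.3, 185.5], 0.91, array([ 0.4364, -0.3066,  0.008 ]))]
```

View pics/w12.png

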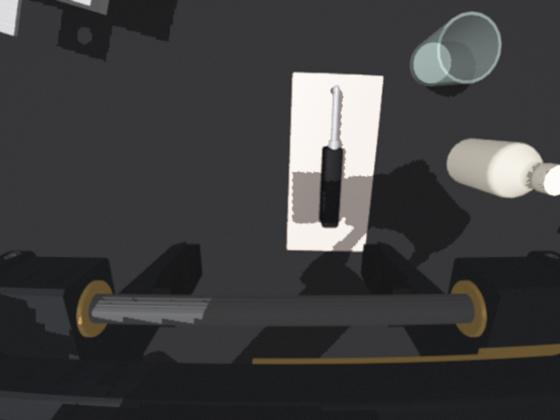

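View pics/t12z.png

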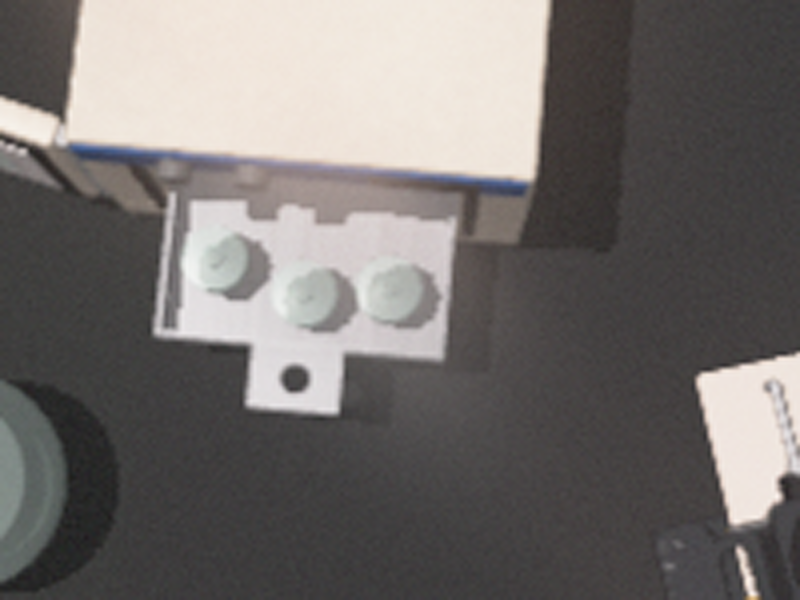

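```bash
python3 -c "
from h import *
c=env.calibration('top');print(atz(c,(253.75,234.5),.101))
print(env.hand_in())"
```

```text
[0.55320553 0.05807791 0.101     ]
the job is handed in; nothing more can be done
None
```

I drew the tray out with the hook until it stood firm against its stop. I then unhooked it, put the hook back on its tile, and handed in at about 29 s.

- **Pull:** drag was steady at about 3.5 N. It dropped to 1.3–2.5 N about 4 mm before the stop, which I took as the catch clicking in. At the stop the tool stopped moving and the pull rose to about 7.3 N, the highest reading I saw.
- **Catch:** I inferred it only from that drop in drag and the firm stop. I did not push the tray back to test it.
- **Last pictures:** the tray is about 100 mm out and the three bottles stand upright in it. The hook stands on the tile, about where it started, and the gripper is open and clear of everything. The bystanders in view look unmoved; I did not measure them.
- **Disagreements:** heights found from two views were off by 1–4 cm in places. For positions I used the listed heights, checked by wrist-camera close-ups and touch. My first reading of the hook's position was about 4 mm off because the arm was still settling, and I corrected it before grasping.

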